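# Pop the hatch of the larger damp box

## Task

Air the larger of the two white damp boxes: press the front of its grey top hatch down once with the fingertips until the push-push latch lets go, without forcing it, then come away so that the hatch pops up, and watch that it stays standing open by itself. Do not push it down again once it has popped. Leave the smaller box shut, and do not pick up or shift the stamps, the cutter and the wooden rib that lie around.

Things in the scene. Friction and masses are not known exactly. Their poses are not given: they have to be found in the camera images.
- large_box: The larger damp box: white plastic, 150 (its x) x 130 (y) x 85 mm high, fixed. Origin: centre of its underside, 4 to 34 mm above the table on black feet; its -x side is the front, roughly towards the robot. The grey top hatch is 7 mm thick, 117 mm long (x), 116 mm wide (y), hinged along y at the back, at x = +50, z = 85.5 mm in the box frame; shut, it stands 4 mm proud of the rim.
- large_box_pad (a point): Round black rubber pad, 24 mm across, on the larger box's hatch, 18 mm from its free front edge, 101 mm from the hinge: press here, straight down. The point is the centre of the pad's top, 90 mm above the box's underside when shut. 3 to 4 N moves it; the latch lets go after about 5 mm, a firm stop comes at about 8.5 mm. A shorter press leaves it latched.
- large_box_hatch (a joint): Angle of the larger box's hatch (rad): 0 shut and latched, negative pressed in (latch lets go near -0.05, stop -0.085), positive open. A spring lifts it as the finger comes up again, in about 0.5 s, to 0.6, where it stays with its front edge about 155 mm above the box's underside. Pressed fully down again it latches shut.
- large_box_latch (a joint): Sideways place (m) of the follower pin hidden in the larger box's latch: 0 latched, above +0.0025 once the press has let it go, near -0.006 when the hatch stands fully open. Nothing to handle.
- small_box: The smaller damp box, of the same make: 112 mm (x) by 96 mm (y) by 85 mm high, fixed. Origin: centre of its underside, 4 to 34 mm above the table; front -x. Its hatch is to stay shut.
- small_box_hatch (a joint): Angle of the smaller box's hatch (rad): 0 shut, negative pressed in, positive open.
- stamp_dark_mid (a point): Dark wooden stamp block, 26 x 26 x 52 mm, standing loose; the point is its centre.
- stamp_light_mid (a point): Light wooden stamp block, 26 x 26 x 52 mm, standing loose; the point is its centre.
- cutter_mid (a point): Round metal cutter ring, 72 mm across, 28 mm high, loose; the point is its centre.
- rib_mid (a point): Flat kidney-shaped wooden rib, 48 x 96 x 8 mm, loose; the point is its centre.

How it is judged (in metres and radians):
On the way, in this order (a step that is already met when the one before it is completed fails the run):
1. the larger box's hatch is pressed in with the fingers (value of joint large_box_hatch below -0.035 rad and contact force between the fingers and large_box above 0.5 N).
2. the hatch has popped up and stands open, untouched, for a second (value of joint large_box_hatch above 0.54 rad and contact force between each of the arm, the fingers and large_box below 0.2 N), for 1 s.
At the end, for the whole second after the job is handed in: The larger box's hatch stands open by itself (above 0.54 rad of 0.6) and at rest, the smaller box's hatch is shut (within 0.03 rad), and stamps, cutter and rib are within 15 mm of where they were (value of joint large_box_hatch above 0.54 rad and velocity of joint large_box_hatch between -0.05 and 0.05 rad/s and value of joint small_box_hatch between -0.03 and 0.03 rad and distance of each of stamp_dark_mid, stamp_light_mid, cutter_mid, rib_mid from where it was at the start of the episode below 0.015 m); the robot touches nothing.
It fails at once if the larger hatch was pushed down again after it had popped open (value of joint large_box_latch below -0.0035 m and value of joint large_box_hatch below 0.35 rad).
It fails at once if the smaller box's hatch was pressed or opened (value of joint small_box_hatch below -0.03 rad or value of joint small_box_hatch above 0.03 rad).
It fails at once if a stamp, the cutter or the rib was picked up or shifted (distance of any of stamp_dark_mid, stamp_light_mid, cutter_mid, rib_mid from where it was at the start of the episode above 0.015 m).
It fails at once if the larger box was pressed with over 40 N (contact force between the fingers and large_box above 40 N).
It also fails if it takes over 34 s, if anything falls off the work surface, if the arm or the gripper's body presses on something with over 40 N, if the wrist force passes 120 N, or if a joint passes its speed limit or range.

## Robot

A 6-joint arm with a two-finger parallel gripper is mounted at the origin on a cart in front of the work surface, level with it; the furniture and walls round the work are solid. World frame = base frame: x ahead of the robot, y to its left, z up, the work surface at z = 0. Lengths are in m, angles in degrees, forces in N, time in s.
With the tool pointing down it reaches from about 0.375 to 0.9 m from the base axis. Payload 3.1 kg.
Tool frame: the origin (TCP) lies between the finger pads; the fingertips stand 11 mm ahead of it and the grasp point (between the pads) lies 8 mm behind it; z points along the fingers, y is the line along which they close (so a half turn about z gives the same grasp; the last joint's range is limited). The gripper opens to 87 mm and grips with 3 to 60 N. Pads are 19 mm wide; open, the fingers measure 117 mm over their backs; the gripper's body (75 mm by 190 mm) begins 51 mm behind the grasp point.
Start: joints at [-82.363, 30.224, 82.088, -0, 67.689, -10.227], TCP at [0.192, -0.595, 0.234] pointing down, gripper open.
Joint ranges: [-176.69, 176.69], [-43.24, 126.21], [12.49, 139.97], [-82, 262], [0, 151.66], [-163.58, 163.58]. Speed limits (degrees/s): [159.86, 159.86, 180, 180, 180, 180].

## Interface

Orientations are given as a 3x3 rotation matrix whose columns are the frame's x, y, z axes.
In Python, from rig import bot, viewer, workorder, nets gives the robot as it stands. The module is installed in compiled form; this text tells all that it offers.
- The arm moves only by the tool move_arm, never from a script. Its argument "increments" is a list of rows, each a list of 7 numbers: the shift along the tool's x, y, z normalised to -1 to 1, where 1 is 0.3 m, then the turn, a rotation vector about the tool's x, y, z normalised to -1 to 1, where 1 is pi rad, then the opening, from 0 (shut) to 1 (fully open). In form: [[tx, ty, tz, wx, wy, wz, grip], ...]. A call has 1 to 10 rows; each row is the pose to reach, as a shift and turn from the pose commanded when the call began, along the tool's axes at that moment, turning the shorter way round; what a row does not reach only later rows make up. A row lasts 1/12 s, in which the tool goes at most 41.7 mm and 7.16 degrees, less where a joint would pass 70% of its speed; a pose out of reach is approached as far as the arm can. A call with a number of a shift or a turn outside -1 to 1 is refused whole. A call with a gripper value outside its range is refused whole. The fingers move at their own pace and stop on an object; the grip force is fixed at half the most. Time passes only in rows, so rows that repeat a pose let the fingers close. It gives the time, the measured TCP pose, the force, the opening and the grip force at its end, in the units of the state.
- bot.read_state(): the state, without advancing time (a new reading comes with each control period).
- viewer.capture(name): name is "scene" or "top"; returns a dict with "image" (384x512x3 uint8, blue, green, red), "K" (3x3 intrinsics, pixels), "dist" ([k1, k2, p1, p2, k3] as OpenCV has them; the pictures are not rectified), "eye" and "orientation" of the camera in the world. Camera axes: x right, y up, looking along -z (the intrinsics and any distortion apply to the point x, -y, -z); pixel columns grow to the right and rows downward; lengths in m; the calibration is good to about 2 mm. A picture is of the moment at which its call begins. There is no depth.
- workorder.hand_in(): hands the job in; it is judged then, once.
Trained networks look in the newest picture that a camera, given by its name, has taken for a name from the list of things; names that differ only in an ending like _2 or _b are one class to them, and where a whole thing is asked for, a point or a joint stands for the part that bears it (a point fixed in the world has none). Each returns a list of dicts, best first, with "conf" (0 to 1); they miss things now and then, are a little off and sometimes report something else, mostly with a low value. They report only what shows in the picture. A call takes as long as a camera call.
- nets.find_in(camera, thing): "location" ([column, row] in pixels, amid what is visible of it).
The state is a dict: "time_s": time; "joint_positions": joint angles; "qvel": joint speeds; "tau": joint torques, N m; "position": TCP position; "tcp_rot": TCP orientation; "force": force on the tool from outside, world axes, zero at the start; "moment": the same for the moment, N m; "opening": opening from 0.0 (shut) to 1.0 (fully open); "grasp_force": force on a finger pad.
Only numpy, scipy, OpenCV 4.12 (cv2) and the standard library are available. Lean on these libraries where they do the work, as an engineer would, in place of code of your own. Each camera call takes 0.05 s, during which the arm holds its last target. There are 200 camera calls.

## Working session

There is one attempt and no reset: what is moved stays moved. The work goes in short steps, Python scripts to look and compute and a tool call to move; the robot and the scene stay as the last step left them, time stands still between calls to the robot, and variables do not carry over. Pictures are saved under pics/ and viewed, at most 10 in all, crops included, and the job is handed in when it is done.

Besides the shell and the picture viewer there is one more tool, called after "Call:" in YAML: its name, and indented under it one key for each argument. move_arm: Moves the arm, as the interface text tells. Its arguments: {"type":"object","properties":{"increments":{"type":"array"}},"required":["increments"]}

```bash
mkdir -p pics
cat > h.py <<'E'
import numpy as np, cv2
def ray(c,px):
    u=cv2.undistortPoints(np.array([[px]],float),np.array(c["K"]),np.array(c["dist"]))[0,0]
    d=np.array(c["orientation"])@np.array([u[0],-u[1],-1.]); return np.array(c["eye"]),d/np.linalg.norm(d)
def onz(c,px,z):
    e,d=ray(c,px); return e+d*(z-e[2])/d[2]
def proj(c,P):
    R=np.array(c["orientation"]); p=(np.atleast_2d(P)-np.array(c["eye"]))@R; p=p*[1,-1,-1]
    return cv2.projectPoints(p,np.zeros(3),np.zeros(3),np.array(c["K"]),np.array(c["dist"]))[0][:,0]
def tri(a,b):
    A=np.zeros((3,3));v=np.zeros(3)
    for e,d in (a,b):
        M=np.eye(3)-np.outer(d,d);A+=M;v+=M@e
    p=np.linalg.solve(A,v); return p,[np.linalg.norm((np.eye(3)-np.outer(d,d))@(p-e)) for e,d in (a,b)]
E
python3 - <<'E'
from rig import bot,viewer,nets
from h import *
C={}
for n in("scene","top"):
    c=C[n]=viewer.capture(n); cv2.imwrite(f"pics/{n}0.png",c["image"]); print(n,np.round(c["eye"],3))
L={}
for t in("large_box_pad","large_box","small_box","stamp_dark_mid","stamp_light_mid","cutter_mid","rib_mid"):
    for n in C:
        r=nets.find_in(n,t); print(t,n,[(np.round(x["location"],1).tolist(),round(x["conf"],2)) for x in r[:3]])
        if r:L[t,n]=r[0]["location"]
    if (t,"top") in L and (t,"scene") in L: print(tri(ray(C["top"],L[t,"top"]),ray(C["scene"],L[t,"scene"])))
s=bot.read_state();print(s["position"],s["tcp_rot"],s["time_s"])
E
```

```text
scene [0.281 0.493 0.817]
top [0.384 0.013 1.283]
large_box_pad scene [([291.9, 142.8], 0.87)]
large_box_pad top [([351.5, 200.6], 0.72)]
(array([ 0.61181605, -0.22769841,  0.10286024]), [np.float64(0.005037145015414125), np.float64(0.005037145015413899)])
large_box scene [([284.7, 154.4], 0.9)]
large_box top []
small_box scene [([275.4, 209.9], 0.78)]
small_box top [([266.5, 231.1], 0.78), ([262.1, 234.5], 0.18)]
(array([ 0.54137475, -0.0175775 ,  0.05077017]), [np.float64(0.005633853705958463), np.float64(0.005633853705958428)])
stamp_dark_mid scene [([259.8, 269.2], 0.68), ([292.6, 143.3], 0.33)]
stamp_dark_mid top [([205.1, 257.5], 0.68)]
(array([0.48168802, 0.142807  , 0.02262031]), [np.float64(0.0008635210467736365), np.float64(0.0008635210467736371)])
stamp_light_mid scene [([267.5, 299.4], 0.62)]
stamp_light_mid top [([186.7, 279.3], 0.52)]
(array([0.42662982, 0.19195056, 0.0046208 ]), [np.float64(0.0017526197615168359), np.float64(0.0017526197615168712)])
cutter_mid scene [([235.2, 301.2], 0.88)]
cutter_mid top [([146.3, 255.7], 0.46)]
(array([0.47052488, 0.27430285, 0.1104837 ]), [np.float64(0.007066588482967146), np.float64(0.007066588482967286)])
rib_mid scene [([209.9, 178.8], 0.7)]
rib_mid top [([277.3, 146.5], 0.85), ([347.3, 200.5], 0.72), ([350.5, 201.8], 0.61)]
(array([ 0.79090934, -0.04730827, -0.00671744]), [np.float64(0.0004897165992046895), np.float64(0.0004897165992047254)])
[ 0.19176848 -0.59482489  0.23360275] [[ 9.51787546e-01  3.06757994e-01  3.80994345e-05]
 [ 3.06757995e-01 -9.51787544e-01 -5.55731607e-05]
 [ 1.92150559e-05  6.45811483e-05 -9.99999998e-01]] 0.8
```

View pics/scene0.png

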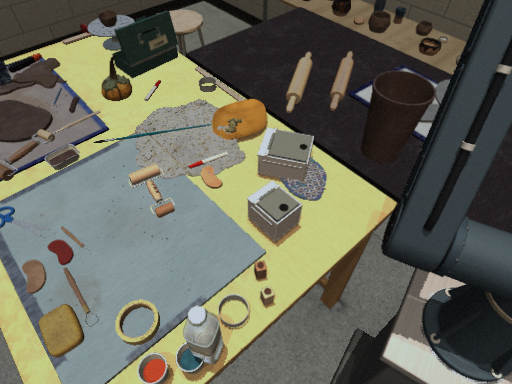

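View pics/top0.png

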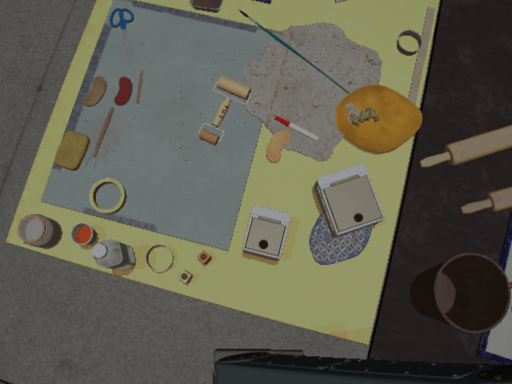

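The scene view shows both boxes shut. The larger one's pad is near (303,146) in scene and (358,217) in top; the net marked the hatch centre, not the pad. I'll take the dark blob centroids instead.

Run:
```python
from rig import bot,viewer,nets
from h import *
g={}
for n,(u,v) in(("scene",(303,146)),("top",(358,217))):
    c=viewer.capture(n); im=cv2.cvtColor(c["image"],6).astype(float); w=im[v-7:v+8,u-7:u+8]; print(w.astype(int)[::2,::2])
    m=np.clip(75-w,0,None); Y,X=np.mgrid[v-7:v+8,u-7:u+8]; p=((m*X).sum()/m.sum(),(m*Y).sum()/m.sum()); print(n,p)
    g[n]=ray(c,p); 
    if n=="top":
        for z in(.094,.11,.124):print(z,onz(c,p,z))
        # front edge & hatch side directions
        cv2.imwrite("pics/top1.png",cv2.resize(c["image"][150:250,300:400],(600,600),interpolation=cv2.INTER_CUBIC))
    else:
        for z in(.094,.11,.124):print(z,onz(c,p,z))
print(tri(g["top"],g["scene"]))
```

```text
[[120 124 122 121 118 119 125 114]
 [120 119 118 119 120 118 122 108]
 [122 120 117 114 114 124 125 140]
 [125 121  51  22  18  69 122 136]
 [120 120  47  22  24  34 118 183]
 [125 122 125  62  63 121 109 179]
 [121 122 123 118 120 120 128 171]
 [122 121 123 120 124 123 136 127]]
scene (np.float64(302.97809667673715), np.float64(146.3300604229607))
0.094 [ 0.57509285 -0.24250862  0.094     ]
0.11 [ 0.56859353 -0.22623092  0.11      ]
0.124 [ 0.56290663 -0.21198794  0.124     ]
[[122 121 122 122 121 121 121 120]
 [122 121 122 110 117 121 120 120]
 [122 122  76  31  32  78 120 120]
 [123 102  27  24  25  24 106 120]
 [122  99  23  27  26  24 105 120]
 [123 122  46  23  22  48 119 121]
 [122 123 118 103 105 117 118 101]
 [123 123 123 120 102 101 129 143]]
top (np.float64(358.02080062794346), np.float64(217.35125588697016))
0.094 [ 0.5759849  -0.24300924  0.094     ]
0.11 [ 0.57340361 -0.23956872  0.11      ]
0.124 [ 0.57114498 -0.23655827  0.124     ]
(array([ 0.57577827, -0.24328312,  0.0931702 ]), [np.float64(0.00035205840083804747), np.float64(0.00035205840083821324)])
```

View pics/top1.png

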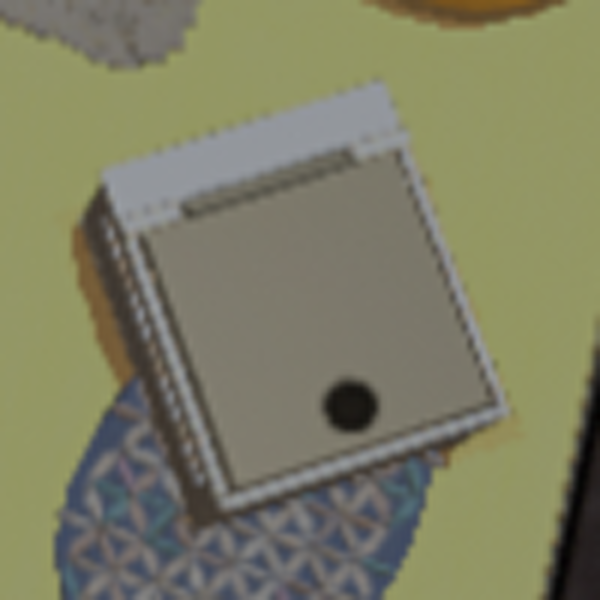

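The crop shows the shut hatch with its pad at (350,405), that is (358,217) in the full picture. Next: the box yaw, and where the tall brown pot stands relative to my path.

Run:
```python
from rig import bot,viewer
from h import *
t=viewer.capture("top");s=viewer.capture("scene")
f=lambda u,v:onz(t,(300+u/6-.4,150+v/6-.4),.09)
a=f(232,490);b=f(497,403);c=f(405,150);d=f(140,235)
for p,q in((a,b),(d,c),(a,d),(b,c)):print(np.round(p,3),np.linalg.norm(q-p),np.degrees(np.arctan2(*(q-p)[1::-1])))
print("pot rim",tri(ray(t,(471,292)),ray(s,(403,90))))
print("rim L/R top",[onz(t,(x,292),.1) for x in(435,507)])
R=np.array(bot.read_state()["tcp_rot"])
for P in([.576,-.243,.17],):print(R.T@(np.array(P)-bot.read_state()["position"])/.3)
```

```text
[ 0.542 -0.193  0.09 ] 0.11847867529332239 -72.00128788035823
[ 0.649 -0.157  0.09 ] 0.12006721105113095 -71.82837616599033
[ 0.542 -0.193  0.09 ] 0.11356702492184367 18.326313521416402
[ 0.578 -0.306  0.09 ] 0.11393138296181825 17.52666341274626
pot rim (array([ 0.38717762, -0.45262422,  0.24706572]), [np.float64(0.0013018522703134418), np.float64(0.0013018522703134422)])
rim L/R top [array([ 0.39056497, -0.42644831,  0.1       ]), array([ 0.38714736, -0.61294476,  0.1       ])]
[ 1.57882931 -0.72334808  0.21186541]
```

The tool's y axis already lies along the box's y. The pot rim (0.39,-0.45, 0.247 high) is in the way, so I'll go up first and pass over it with the fingers shut.

Call:
move_arm:
  increments:
    - [0,0,-0.13,0,0,0,0]
    - [0,0,-0.26,0,0,0,0]
    - [0,0,-0.38,0,0,0,0]
    - [0,0,-0.38,0,0,0,0]
    - [0.12,-0.055,-0.38,0,0,0,0]
    - [0.24,-0.11,-0.38,0,0,0,0]
    - [0.36,-0.165,-0.38,0,0,0,0]
    - [0.48,-0.22,-0.38,0,0,0,0]
    - [0.6,-0.275,-0.38,0,0,0,0]
    - [0.72,-0.33,-0.38,0,0,0,0]

```text
time_s: 1.83
position: [0.368, -0.4329, 0.3475]
tcp_rot: [[0.952, 0.306, 0.0], [0.306, -0.952, -0.0], [0.0, 0.0, -1.0]]
force: [0.2, -0.2, -0.2]
opening: 0.325
grasp_force: 0.0
```

Call:
move_arm:
  increments:
    - [0.12,-0.055,0,0,0,0,0]
    - [0.24,-0.11,0,0,0,0,0]
    - [0.36,-0.165,0,0,0,0,0]
    - [0.48,-0.22,0,0,0,0,0]
    - [0.6,-0.275,0,0,0,0,0]
    - [0.72,-0.33,0,0,0,0,0]
    - [0.859,-0.393,0,0,0,0,0]
    - [0.859,-0.393,0,0,0,0,0]
    - [0.859,-0.393,0,0,0,0,0]

```text
time_s: 2.58
position: [0.5776, -0.2408, 0.3471]
tcp_rot: [[0.95, 0.311, -0.0], [0.311, -0.95, 0.0], [-0.0, -0.0, -1.0]]
force: [-1.1, -0.4, 0.7]
opening: 0.008
grasp_force: 0.0
```

Call:
move_arm:
  increments:
    - [-0.005,0.005,0.13,0,0,0,0]
    - [-0.005,0.005,0.26,0,0,0,0]
    - [-0.005,0.005,0.39,0,0,0,0]
    - [-0.005,0.005,0.52,0,0,0,0]
    - [-0.005,0.005,0.62,0,0,0,0]
    - [-0.005,0.005,0.7,0,0,0,0]
    - [-0.005,0.005,0.7,0,0,0,0]
    - [-0.005,0.005,0.7,0,0,0,0]

```text
time_s: 3.25
position: [0.5735, -0.2458, 0.1366]
tcp_rot: [[0.952, 0.305, -0.003], [0.305, -0.952, 0.001], [-0.002, -0.002, -1.0]]
force: [0.8, 0.2, 0.5]
opening: 0.002
grasp_force: 0.0
```

Run:
```python
from rig import bot,viewer
from h import *
s=bot.read_state();p=s["position"];print(p,s["force"])
c=viewer.capture("scene");im=c["image"]
print(proj(c,[[p[0],p[1],p[2]-.011],[.576,-.243,.094]]))
cv2.imwrite("pics/a.png",cv2.resize(im[80:200,230:380],(750,600),interpolation=cv2.INTER_CUBIC))
```

```text
[ 0.57353449 -0.24578757  0.13655304] [0.78014319 0.22452781 0.53536706]
[[305.22718994 138.08252207]
 [302.78994587 146.12356338]]
```

View pics/a.png

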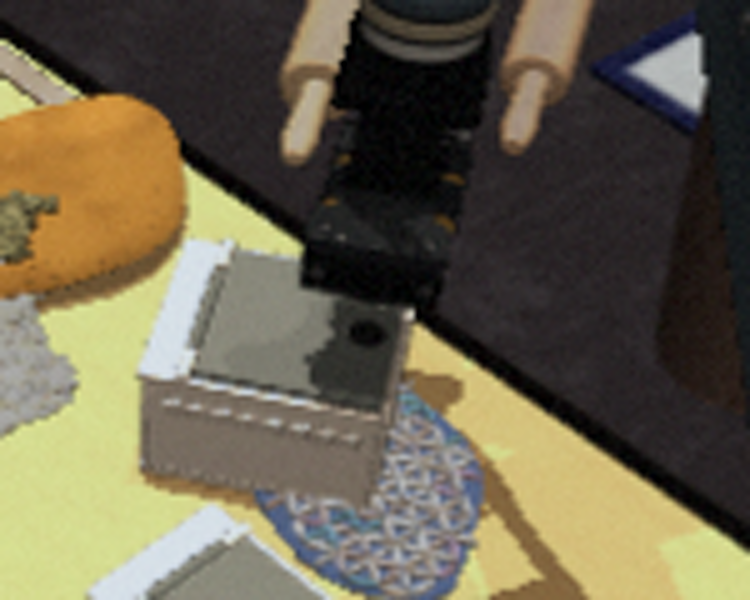

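Fingers hover just over the pad (crop (367,332)), but the black block at the bottom looks wide. I'll overlay the expected finger and body outlines.

Run:
```python
from rig import bot,viewer
from h import *
s=bot.read_state();p=s["position"];R=np.array(s["tcp_rot"])
c=viewer.capture("scene");im=cv2.resize(c["image"][60:180,240:360],(600,600),interpolation=cv2.INTER_CUBIC)
im=cv2.convertScaleAbs(im,alpha=2.2,beta=25)
def box(xs,ys,zs,col):
    P=np.array([[x,y,z] for z in zs for x,y in((xs,ys),(xs,-ys),(-xs,-ys),(-xs,ys))])@R.T+p
    q=((proj(c,P)-[240,60]+.5)*5).astype(np.int32)
    for k in(q[:4],q[4:]):cv2.polylines(im,[k],True,col,1)
    for k in range(4):cv2.line(im,tuple(map(int,q[k])),tuple(map(int,q[k+4])),col,1)
box(.0095,.015,(.011,-.059),(0,0,255)); box(.0375,.095,(-.059,-.15),(0,255,0))
cv2.imwrite("pics/b.png",im)
```

```text
(no output)
```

View pics/b.png

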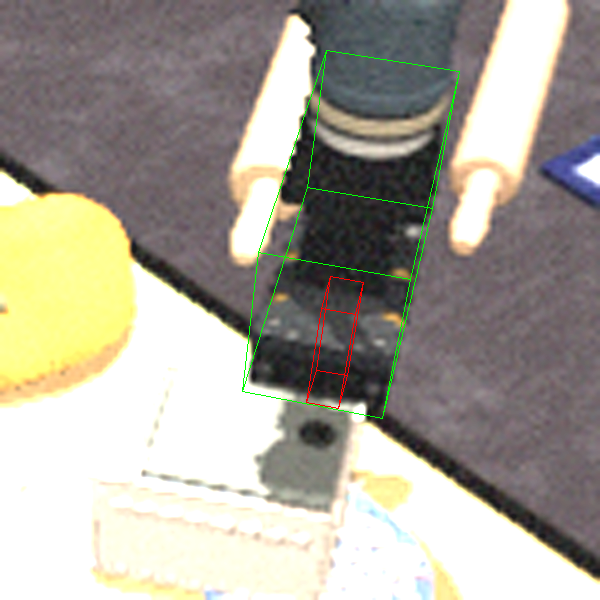

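The outlines match: the body hides the fingers, which sit over the pad. Correct by 3 mm and approach contact.

Call:
move_arm:
  increments:
    - [0.011,-0.006,0.04,0,0,0,0]
    - [0.011,-0.006,0.08,0,0,0,0]
    - [0.011,-0.006,0.095,0,0,0,0]
    - [0.011,-0.006,0.095,0,0,0,0]
    - [0.011,-0.006,0.095,0,0,0,0]

```text
time_s: 3.77
position: [0.5775, -0.2419, 0.1086]
tcp_rot: [[0.952, 0.307, -0.001], [0.307, -0.952, 0.001], [-0.001, -0.001, -1.0]]
force: [-0.5, 0.9, 1.0]
opening: 0.002
grasp_force: 0.0
```

Call:
move_arm:
  increments:
    - [0,0,0.005,0,0,0,0]
    - [0,0,0.01,0,0,0,0]
    - [0,0,0.015,0,0,0,0]
    - [0,0,0.015,0,0,0,0]
    - [0,0,0.015,0,0,0,0]

```text
time_s: 4.18
position: [0.578, -0.2424, 0.1051]
tcp_rot: [[0.952, 0.307, 0.001], [0.307, -0.952, -0.001], [0.001, 0.001, -1.0]]
force: [-0.6, -0.4, 2.5]
opening: 0.006
grasp_force: 1.4
```

Call:
move_arm:
  increments:
    - [0,0,0.005,0,0,0,0]
    - [0,0,0.01,0,0,0,0]
    - [0,0,0.01,0,0,0,0]

```text
time_s: 4.43
position: [0.578, -0.2424, 0.1016]
tcp_rot: [[0.952, 0.307, 0.001], [0.307, -0.952, -0.0], [0.001, 0.001, -1.0]]
force: [0.6, -0.0, 2.8]
opening: 0.006
grasp_force: 1.6
```

Call:
move_arm:
  increments:
    - [0,0,0.005,0,0,0,0]
    - [0,0,0.01,0,0,0,0]
    - [0,0,0.01,0,0,0,0]

```text
time_s: 4.68
position: [0.578, -0.2424, 0.0984]
tcp_rot: [[0.952, 0.307, 0.001], [0.307, -0.952, -0.0], [0.001, 0.001, -1.0]]
force: [0.1, 0.1, 3.3]
opening: 0.005
grasp_force: 1.6
```

Call:
move_arm:
  increments:
    - [0,0,0.004,0,0,0,0]
    - [0,0,0.004,0,0,0,0]
    - [0,0,0.004,0,0,0,0]

```text
time_s: 4.93
position: [0.5781, -0.2424, 0.0981]
tcp_rot: [[0.952, 0.307, 0.001], [0.307, -0.952, -0.001], [0.001, 0.001, -1.0]]
force: [0.1, 1.0, 6.8]
opening: 0.001
grasp_force: 3.6
```

The force jumped to 6.8 N with almost no further travel, so it's at the stop. Come away straight up, quickly.

Call:
move_arm:
  increments:
    - [0,0,-0.13,0,0,0,0]
    - [0,0,-0.26,0,0,0,0]
    - [0,0,-0.39,0,0,0,0]
    - [0,0,-0.52,0,0,0,0]
    - [0,0,-0.65,0,0,0,0]
    - [0,0,-0.78,0,0,0,0]
    - [0,0,-0.85,0,0,0,0]
    - [0,0,-0.85,0,0,0,0]
    - [0,0,-0.85,0,0,0,0]
    - [0,0,-0.85,0,0,0,0]

```text
time_s: 5.77
position: [0.5767, -0.2416, 0.3504]
tcp_rot: [[0.952, 0.307, -0.003], [0.307, -0.952, 0.002], [-0.003, -0.003, -1.0]]
force: [-0.2, 0.5, -0.1]
opening: 0.001
grasp_force: 0.0
```

Call:
move_arm:
  increments:
    - [0,0,0,0,0,0,0]
    - [0,0,0,0,0,0,0]
    - [0,0,0,0,0,0,0]
    - [0,0,0,0,0,0,0]
    - [0,0,0,0,0,0,0]
    - [0,0,0,0,0,0,0]
    - [0,0,0,0,0,0,0]
    - [0,0,0,0,0,0,0]
    - [0,0,0,0,0,0,0]
    - [0,0,0,0,0,0,0]

```text
time_s: 6.6
position: [0.5777, -0.2422, 0.3524]
tcp_rot: [[0.952, 0.307, 0.0], [0.307, -0.952, -0.0], [0.0, 0.0, -1.0]]
force: [0.4, 0.8, 0.0]
opening: 0.006
grasp_force: 0.0
```

Run:
```python
from rig import bot,viewer
from h import *
c=viewer.capture("scene");cv2.imwrite("pics/c.png",cv2.resize(c["image"][80:240,200:400],(750,600),interpolation=cv2.INTER_CUBIC))
```

```text
(no output)
```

View pics/c.png

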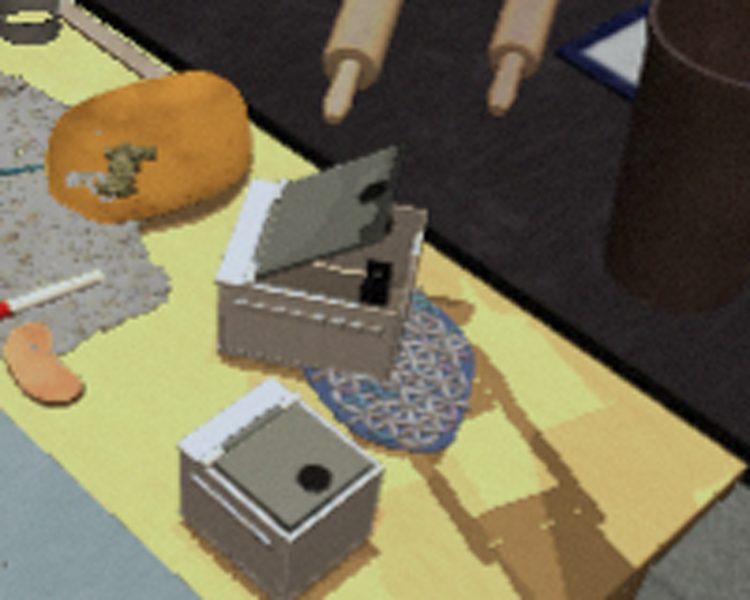

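The larger hatch stands open, its front edge near (397,150) and its pad near (375,190) in the crop. The small box is shut. I'll wait another second so the untouched hold is certain, then hand in.

Call:
move_arm:
  increments:
    - [0,0,0,0,0,0,0]
    - [0,0,0,0,0,0,0]
    - [0,0,0,0,0,0,0]
    - [0,0,0,0,0,0,0]
    - [0,0,0,0,0,0,0]
    - [0,0,0,0,0,0,0]
    - [0,0,0,0,0,0,0]
    - [0,0,0,0,0,0,0]
    - [0,0,0,0,0,0,0]
    - [0,0,0,0,0,0,0]

```text
time_s: 7.48
position: [0.5777, -0.2422, 0.3524]
tcp_rot: [[0.952, 0.307, 0.0], [0.307, -0.952, 0.0], [0.0, -0.0, -1.0]]
force: [0.8, -0.6, 0.6]
opening: 0.006
grasp_force: 0.0
```

Run:
```python
from rig import viewer,workorder
from h import *
c=viewer.capture("scene");o=cv2.imread("pics/c.png");n=cv2.resize(c["image"][80:240,200:400],(750,600),interpolation=cv2.INTER_CUBIC)
d=cv2.absdiff(o,n)[140:300,220:430].mean();print(d)
if d<4: print(workorder.hand_in())
```

```text
1.9139484126984128
the job is handed in; nothing more can be done
None
```

The larger box's hatch was pressed once (about 7 N at the stop), popped up and still stood open by itself at hand-in at about 7.5 s; the small box stayed shut, the arm's path kept clear of the loose things, and the hand-in returned no verdict.

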